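# Build up a pond-life plate sampler in gap order

## Robot

A 6-joint arm with a two-finger parallel gripper is mounted at the origin on the work surface. World frame = base frame: x ahead of the robot, y to its left, z up, the work surface at z = 0. Lengths are in m, angles in degrees, forces in N, time in s.
With the tool pointing down it reaches from about 0.35 to 0.95 m from the base axis. Payload 17.4 kg.
Tool frame: the origin (TCP) lies on the centre line of the jaws, within the pads' length; the fingertips stand 8 mm ahead of it and the grasp point (between the pads) lies 11 mm behind it; y points along the fingers, z is the direction in which the jaws open and shut, and the axes are right-handed (so a half turn about y gives the same grasp; the last joint's range is limited). The gripper opens to 93 mm and grips with 3 to 60 N. Pads are 15 mm wide; open, the fingers measure 128 mm over their backs; the gripper's body (75 mm by 188 mm) begins 65 mm behind the grasp point.
Start: joints at [69.626, 6.646, 82.598, -0, 90.757, -2.166], TCP at [0.211, 0.641, 0.227] pointing down, gripper open.
Joint ranges: [-162.19, 162.19], [-47.58, 125.68], [4.15, 143.07], [-65.23, 245.23], [0.69, 171.88], [-170.13, 170.13]. Speed limits (degrees/s): [108.29, 108.29, 127.2, 180, 180, 180].

## Interface

Orientations are given as a 3x3 rotation matrix whose columns are the frame's x, y, z axes.
In Python, from rig import r gives the robot as it stands.
- The arm moves only by the tool send_rows, never from a script. Its argument "targets" is a list of rows, each a list of 6 numbers: the shift along the tool's x, y, z in mm, then the turn, a rotation vector about the tool's x, y, z in degrees. A call has 1 to 20 rows; each row is the pose to reach, as a shift and turn from the pose measured when the call began, along the tool's axes at that moment; what a row does not reach only later rows make up. A row lasts 1/8 s, in which the tool goes at most 62.5 mm and 10.7 degrees, less where a joint would pass 70% of its speed; a pose out of reach is approached as far as the arm can. A call with a gripper value outside its range is refused whole. "jaw" is the opening, from 0 (shut) to 1 (fully open), set as the call begins (left out, the last holds). The fingers move at their own pace and stop on an object; the grip force is fixed at half the most. Time passes only in rows, so rows that repeat a pose let the fingers close. It gives the time, the measured TCP pose, the force and the opening at its end, in the units of the state.
- r.observe(): the state, without advancing time (a new reading comes with each control period).
- r.get_image(name): name is "scene" or "top" or "wrist"; returns a dict with "image" (384x512x3 uint8, blue, green, red), "depth" (384x512 float32, m along the optical axis (not along the pixel's ray), 0 where there is no reading), "intrinsics" (3x3 intrinsics, pixels), "R" (3x3) and "t" (3): a world point X has camera coordinates R X + t; the wrist camera has in their place "hand_eye" (4x4, takes a point from camera to tool coordinates, whose origin is the TCP and whose axes are the tool frame's). Camera axes: x right, y down, z forward; pixel columns grow to the right and rows downward; lengths in m; the calibration is good to about 2 mm. A picture is of the moment at which its call begins: read the wrist's pose just before it.
- r.sign_off(): hands the job in, once; it reports no verdict.
Trained networks look in the newest picture that a camera, given by its name, has taken for a name from the list of things; names that differ only in an ending like _2 or _b are one class to them, and where a whole thing is asked for, a point or a joint stands for the part that bears it (a point fixed in the world has none). Each returns a list of dicts, best first, with "p" (0 to 1); they miss things now and then, are a little off and sometimes report something else, mostly with a low value. They report only what shows in the picture. A call takes as long as a camera call. They do not tell look-alikes from the thing itself.
- r.spot_in(target, camera): "xy" ([column, row] in pixels, amid what is visible of it).
- r.pinpoint(target, camera): "xy" ([column, row] in pixels: a listed point, or the origin of a listed thing).
The state is a dict: "clock": time; "q": joint angles; "qvel": joint speeds; "joint_efforts": joint torques, N m; "eef_pos": TCP position; "tool_rot": TCP orientation; "force": force on the tool from outside, world axes, zero at the start; "wrist_torque": the same for the moment, N m; "finger_gap": finger opening in m.
Only numpy, scipy, OpenCV 4.12 (cv2) and the standard library are available. Lean on these libraries where they do the work, as an engineer would, in place of code of your own. Each camera call takes 0.05 s, during which the arm holds its last target.

## Task

Build up the stream sampler on its concrete foot: thread the three hubbed plates onto the steel rod, hub up, in order of hub height, the tallest (white hub) first, then the yellow, and the lowest (blue) on top, each seated fully home on the one below before the next, so that the rod's spring balls hold the last one. The rod is never quite in the middle of the foot, so feel for it; ease each plate over the balls and lower it home without dropping it down the rod or forcing it, for the hardboard breaks, and leave everything else on the bench where it is.

Things in the scene. Friction and masses are not known exactly. Their poses are not given: they have to be found in the camera images.
- foot: Grey concrete foot of the sampler: a round disc, 130 mm across, 30 mm high, heavy (it does not shift). Origin at the centre of its underside, z up. A smooth upright steel rod, 10 mm thick, is cast into it by hand and is NOT at the centre: its axis stands 3 to 5.5 mm from this origin, to a side that differs each time and that the disc's yaw does not tell.
- foot_seat (a point): Point on the foot's centre line, 36 mm above its underside: the height of the top of the steel washer (26 mm across, on a nut round the rod's root) on which the first plate's underside rests.
- foot_balls (a point): Point on the foot's centre line, 87 mm above its underside: the height of the centres of two spring balls that stand 2 mm proud of opposite sides of the rod. A bore pushed down meets them at about 90 mm, takes some 5 to 12 N to ride over them, then rubs with up to 4 N until plate and hub have passed below; then they spring out. The finished stack's top is at 84 mm.
- foot_tip (a point): Point on the foot's centre line, 96 mm above its underside: the height of the rod's flat tip, whose edge is bevelled 1.5 mm wide over the last 2 mm. The rod itself stands 3 to 5.5 mm to one side of this point.
- wide_mid (a point): Centre, half-way up (10 mm above the underside), of the plate with the white hub: a brown hardboard disc 76 mm across, 4 mm thick, carrying a white nylon hub 26 mm across and 16 mm tall (total height 20 mm); 12 mm bore right through. Starts flat on the bench, hub up; grip the hub from above. z axis up along the bore. Breaks if pressed on the rod, foot or stack with over 40 N.
- wide: The same plate with the white hub (about 45 g); origin at the centre of its underside, on the bore's axis, z up.
- middle_mid (a point): Centre, half-way up (8 mm above the underside), of the plate with the yellow hub: a brown hardboard disc 76 mm across, 4 mm thick, carrying a yellow nylon hub 26 mm across and 12 mm tall (total height 16 mm); 12 mm bore right through. Starts flat on the bench, hub up; grip the hub from above. z axis up along the bore. Breaks if pressed on the rod, foot or stack with over 40 N.
- middle: The same plate with the yellow hub (about 40 g); origin at the centre of its underside, on the bore's axis, z up.
- narrow_mid (a point): Centre, half-way up (6 mm above the underside), of the plate with the blue hub: a brown hardboard disc 76 mm across, 4 mm thick, carrying a blue nylon hub 26 mm across and 8 mm tall (total height 12 mm); 12 mm bore right through. Starts flat on the bench, hub up; grip the hub from above. z axis up along the bore. Breaks if pressed on the rod, foot or stack with over 40 N.
- narrow: The same plate with the blue hub (about 36 g); origin at the centre of its underside, on the bore's axis, z up.
- spare: Bystander, leave alone: a bare hardboard disc without a hub, 76 mm across, 4 mm thick, 12 mm hole; not used. Origin at the centre of its underside.
- spacer: Bystander, leave alone: a loose grey nylon ring, 26 mm across, 10 mm tall; not used. Origin at the centre of its underside.
- dropper: Bystander, leave alone: amber dropper bottle with a red bulb, 40 mm across, 94 mm tall. Origin at the centre of its underside.
- jar: Bystander, leave alone: empty clear sample jar with a green lid, 62 mm across, 80 mm tall. Origin at the centre of its underside.
- petri: Bystander, leave alone: open clear dish, 90 mm across, 15 mm tall. Origin at the centre of its underside.
- slidebox: Bystander, leave alone: small wooden slide box, 92 by 36 by 34 mm. Origin at the centre of its underside.
- forceps: Bystander, leave alone: steel forceps lying flat, 125 mm long. Origin at the centre of its underside.
Things that resemble listed ones, but are neither listed nor needed, are in the scene too. Leave any purple or red look-alike of the wide alone.

How it is judged (in metres and radians):
On the way, in this order (a step that is already met when the one before it is completed fails the run):
1. the plate with the white hub is home on the rod, its underside 36 mm (within 2 mm) above the foot's underside (z of wide in the frame of foot between 0.034 and 0.038 m and horizontal distance between wide and foot below 0.0085 m and angle between wide's own z axis and vertical below 0.07 rad), for 0.2 s.
2. the plate with the yellow hub is home on the rod, its underside 56 mm (within 2 mm) above the foot's underside (z of middle in the frame of foot between 0.054 and 0.058 m and horizontal distance between middle and foot below 0.0085 m and angle between middle's own z axis and vertical below 0.07 rad), for 0.2 s.
3. the plate with the blue hub is home on the rod, its underside 72 mm (within 2 mm) above the foot's underside (z of narrow in the frame of foot between 0.07 and 0.074 m and horizontal distance between narrow and foot below 0.0085 m and angle between narrow's own z axis and vertical below 0.07 rad), for 0.2 s.
At the end, for the whole second after the job is handed in: The white-hub plate's underside is 36 mm, the yellow-hub plate's 56 mm and the blue-hub plate's 72 mm above the foot's underside (each within 2 mm), all threaded on the rod (bore centre within 8.5 mm of the foot's centre), level within 0.07 rad, and at rest (all of step 1 and all of step 2 and all of step 3 and linear speed of each of wide, middle, narrow below 0.02 m/s); the robot touches nothing.
It fails at once if a plate is pressed on the rod, the foot or the plate below with more than 40 N (contact force between any of wide, middle, narrow and foot above 40 N or contact force between wide and middle above 40 N or contact force between middle and narrow above 40 N).
It fails at once if a plate is let drop down the rod (it moves faster than 0.35 m/s there) ((horizontal distance between wide and foot below 0.0085 m and z of wide in the frame of foot below 0.093 m and linear speed of wide above 0.35 m/s) or (horizontal distance between middle and foot below 0.0085 m and z of middle in the frame of foot below 0.093 m and linear speed of middle above 0.35 m/s) or (horizontal distance between narrow and foot below 0.0085 m and z of narrow in the frame of foot below 0.093 m and linear speed of narrow above 0.35 m/s)).
It fails at once if a bystander is shifted more than 25 mm (distance of any of spare, spacer, dropper, jar, petri, slidebox, forceps from where it was at the start of the episode above 0.025 m).
It also fails if it takes over 72 s, if anything falls off the work surface, if the arm or the gripper's body presses on something with over 40 N, if the wrist force passes 120 N, or if a joint passes its speed limit or range.

## Working session

There is one attempt and no reset: what is moved stays moved. The work goes in short steps, Python scripts to look and compute and a tool call to move; the robot and the scene stay as the last step left them, time stands still between calls to the robot, and variables do not carry over. Pictures are saved under pics/ and viewed, and the job is handed in when it is done.

Besides the shell and the picture viewer there is one more tool, called after ">>>" as name(argument=value, ...) on one line, values as JSON. send_rows: Moves the arm, as the interface text tells. Its arguments: {"type":"object","properties":{"targets":{"type":"array","items":{"type":"array","items":{"type":"number"}}},"jaw":{"type":"number"}},"required":["targets"]}

```bash
ls; mkdir -p pics
cat > h.py <<'E'
import numpy as np, cv2
from rig import r
def cam(name):
    s=r.observe(); d=r.get_image(name)
    if name=='wrist':
        H=np.array(d['hand_eye']);T=np.eye(4);T[:3,:3]=s['tool_rot'];T[:3,3]=s['eef_pos'];W=T@H
        d['C2W']=W
    else:
        R=np.array(d['R']);t=np.array(d['t']);W=np.eye(4);W[:3,:3]=R.T;W[:3,3]=-R.T@t;d['C2W']=W
    d['s']=s
    return d
def ray(d,xy):
    K=np.array(d['intrinsics']);v=np.linalg.solve(K,[xy[0],xy[1],1.]);W=d['C2W'];return W[:3,3],W[:3,:3]@v
def at_z(d,xy,z):
    o,v=ray(d,xy);return o+v*(z-o[2])/v[2]
def at_depth(d,xy):
    o,v=ray(d,xy);return o+v*d['depth'][int(round(xy[1])),int(round(xy[0]))]
def proj(d,X):
    W=d['C2W'];p=W[:3,:3].T@(np.array(X)-W[:3,3]);K=np.array(d['intrinsics']);u=K@p;return u[:2]/u[2]
def crop(d,c,h,name,s=6):
    x,y=map(int,c);im=d['image'][max(0,y-h):y+h,max(0,x-h):x+h];cv2.imwrite(name,cv2.resize(im,None,fx=s,fy=s,interpolation=cv2.INTER_CUBIC))
E
python3 - <<'E'
from h import *
for n in ['top','scene','wrist']:
    d=cam(n);cv2.imwrite(f'pics/{n}0.png',d['image'])
    print(n,np.round(d['C2W'],3).tolist(),d['intrinsics'])
    for t in ['foot','foot_tip','foot_seat','wide','wide_mid','middle_mid','narrow_mid','spare']:
        print(t,[(np.round(a['xy'],1).tolist(),round(a['p'],2)) for a in r.pinpoint(t,n)])
s=r.observe();print(s)
E
```

```text
pics
top [[0.027, -0.987, 0.157, 0.371], [-1.0, -0.029, -0.011, 0.011], [0.015, -0.156, -0.988, 1.209], [0.0, 0.0, 0.0, 1.0]] [[405.06299678   0.         260.51810203]
 [  0.         405.06299678 191.10491774]
 [  0.           0.           1.        ]]
foot [([236.5, 167.5], 0.84)]
foot_tip [([239.1, 150.5], 0.76)]
foot_seat [([237.3, 162.8], 0.73)]
wide [([202.7, 220.4], 0.76), ([164.3, 224.0], 0.64), ([150.3, 267.7], 0.58)]
wide_mid [([160.8, 227.5], 0.86), ([206.4, 222.8], 0.75), ([247.8, 220.4], 0.71), ([148.9, 264.5], 0.61)]
middle_mid [([338.7, 234.2], 0.64)]
narrow_mid [([247.5, 218.1], 0.95), ([163.9, 225.0], 0.34)]
spare [([374.7, 169.2], 0.82)]
scene [[-0.748, 0.347, -0.566, 1.181], [0.663, 0.415, -0.623, 0.741], [0.018, -0.841, -0.541, 0.729], [0.0, 0.0, 0.0, 1.0]] [[417.36107042   0.         257.83372127]
 [  0.         417.36107042 189.65671526]
 [  0.           0.           1.        ]]
foot [([235.1, 246.2], 0.89), ([239.3, 216.5], 0.68), ([269.7, 215.9], 0.19)]
foot_tip [([236.9, 215.3], 0.64)]
foot_seat []
wide [([344.0, 259.6], 0.84), ([384.6, 241.3], 0.73), ([303.3
[... 665 characters left out ...]
.75580223e-04,
        9.07573765e+01, -2.16749331e+00]), 'qvel': array([ 0.03392229,  0.0129204 , -0.09404277,  0.00863383, -0.05666729,
       -0.05064314]), 'joint_efforts': array([-2.40019136e-05, -7.21021271e+01, -6.22740912e+01,  7.78995571e-02,
        1.85463019e-02, -1.55966248e-06]), 'eef_pos': array([0.21092323, 0.64120057, 0.22660827]), 'tool_rot': array([[ 9.49937779e-01, -3.21408764e-05,  3.12439138e-01],
       [-3.12439139e-01, -7.27310788e-05,  9.49937776e-01],
       [-7.80779708e-06, -9.99999997e-01, -7.91320672e-05]]), 'force': array([-0.99845587, -0.00954817,  0.09875595]), 'wrist_torque': array([ 0.01431885, -0.00746657,  0.0039163 ]), 'finger_gap': 0.09303310528391331}
```

View images.

Run:
```python
import cv2
a=cv2.imread('pics/top0.png');cv2.imwrite('pics/top0b.png',cv2.resize(a[110:310,110:410],None,fx=2.6,fy=2.6,interpolation=cv2.INTER_CUBIC))
```

```text
(no output)
```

View pics/top0b.png

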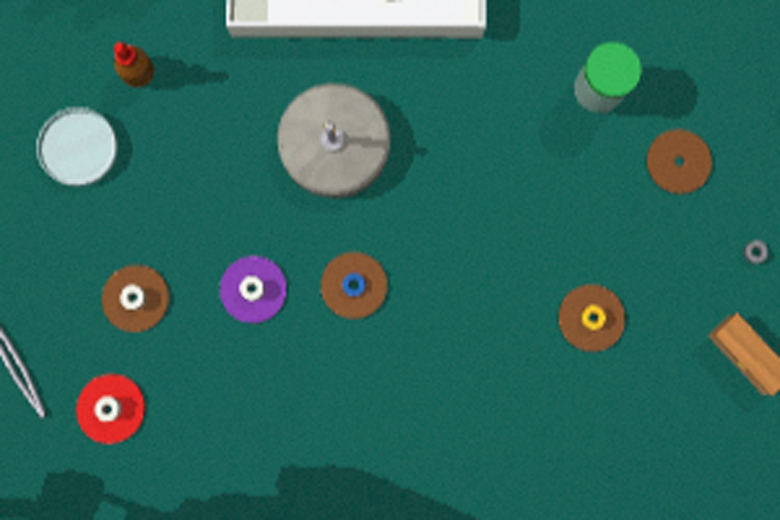

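View pics/scene0.png

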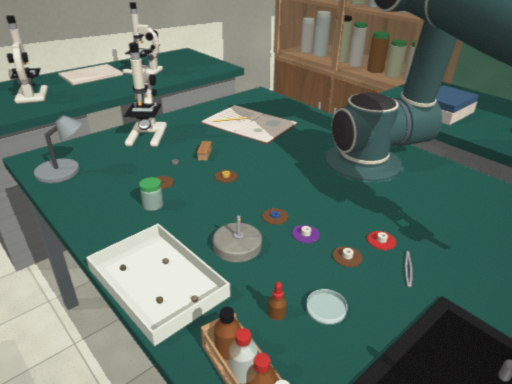

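View pics/top0.png

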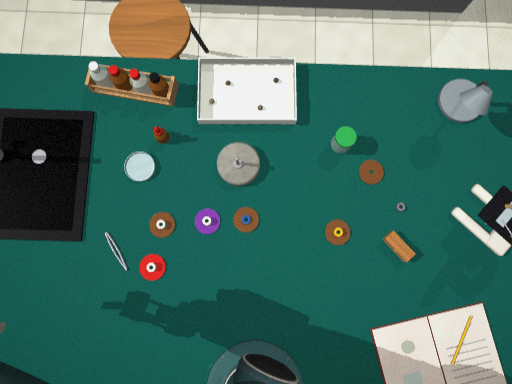

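Three white-hubbed plates in the top view: (161,224) brown disc, (207,221) purple, (152,267) red. The brown one fits the description; I'll confirm with a crop. The yellow hub is at (338,232), the blue at (246,219) and the foot at (238,163), with its rod leaning upward in the view.

Run:
```python
from h import *
d=cam('top')
im=d['image'];crop(d,(161,224),30,'pics/wide_top.png',8);crop(d,(238,160),32,'pics/foot_top.png',10)
hsv=cv2.cvtColor(im,cv2.COLOR_BGR2HSV)
def cen(m,c,rad):
    yy,xx=np.mgrid[:384,:512];m=m&((xx-c[0])**2+(yy-c[1])**2<rad**2);cs,_=cv2.findContours(m.astype(np.uint8),0,1)
    k=max(cs,key=cv2.contourArea);return np.array(cv2.minEnclosingCircle(k)[0]),cv2.minEnclosingCircle(k)[1],[xx[m].mean(),yy[m].mean()]
S,V,Hh=hsv[...,1],hsv[...,2],hsv[...,0]
for n,c,m,z in [('wide',(161,224),(S<60)&(V>150),.02),('mid',(338,232),(Hh>20)&(Hh<35)&(S>150)&(V>150),.016),('nar',(246,219),(Hh>95)&(Hh<130)&(S>100),.012)]:
    a,rr,b=cen(m,c,12);print(n,a,rr,np.round(b,1),at_z(d,a,z).round(4),at_z(d,b,z).round(4), d['depth'][int(a[1]),int(a[0])])
    m2=(Hh<15)&(S>80)&(V>60); a,rr,b=cen(m2,c,20);print('  disc',a,rr,at_z(d,a,.004).round(4))
m=(S<50)&(V>80)
a,rr,b=cen(m,(238,163),30);print('foot',a,rr,at_z(d,a,.03).round(4),at_z(d,b,.03).round(4))
print(at_z(d,(239.1,150.5),.096),at_z(d,(236.5,167.5),0),at_z(d,(237.3,162.8),.036))
D=d['depth'];K=np.array(d['intrinsics']);u,v=np.meshgrid(np.arange(512),np.arange(384))
P=np.stack([(u-K[0,2])/K[0,0]*D,(v-K[1,2])/K[1,1]*D,D],-1)@d['C2W'][:3,:3].T+d['C2W'][:3,3]
q=P[135:195,205:270].reshape(-1,3);f=q[(q[:,2]>.024)&(q[:,2]<.034)];print(len(f),f.mean(0),f.min(0),f.max(0));f=q[q[:,2]>.05];print(f.round(4))
```

```text
wide [160.5 224. ] 4.717090606689453 [160.3 223.9] [0.4536 0.2876 0.02  ] [0.4538 0.2883 0.02  ] 1.2036967
  disc [161.57691956 224.14102173] 12.606325149536133 [0.4544 0.2881 0.004 ]
mid [337.92306519 231.53846741] 4.631485939025879 [337.8 231.7] [ 0.4466 -0.2331  0.016 ] [ 0.4461 -0.2326  0.016 ] 1.2086276
  disc [337.3999939 232.       ] 12.560359001159668 [ 0.4459 -0.234   0.004 ]
nar [245.5   219.125] 4.155292510986328 [245.5 219.2] [0.4757 0.0401 0.012 ] [0.4756 0.04   0.012 ] 1.2117685
  disc [246.         219.58332825] 12.550273895263672 [0.4751 0.0387 0.004 ]
foot [237.81227112 163.35687256] 21.804542541503906 [0.6396 0.068  0.03  ] [0.64   0.0679 0.03  ]
[0.66186061 0.06251563 0.096     ] [0.63342813 0.07296041 0.        ] [0.63990822 0.06927461 0.036     ]
1284 [0.63978007 0.06778649 0.0298305 ] [0.57548354 0.00453875 0.02405914] [0.70376595 0.13065025 0.03399566]
[[0.3712 0.0112 1.2089]
 [0.3712 0.0112 1.2089]
 [0.3712 0.0112 1.2089]
 [0.3712 0.0112 1.2089]
 [0.3712 0.0112 1.2089]
 [0.3712 0.0112 1.2089]
 [0.3712 0.0112 1.2089]
 [0.3712 0.0112 1.2089]
 [0.6398 0.0733 0.0961]
 [0.6389 0.0702 0.1   ]
 [0.6402 0.0677 0.0952]
 [0.6373 0.0732 0.0945]
 [0.6375 0.0705 0.094 ]
 [0.6375 0.0676 0.0943]
 [0.6376 0.0648 0.094 ]
 [0.6349 0.0733 0.0921]
 [0.6341 0.0702 0.0961]
 [0.6339 0.0674 0.0972]
 [0.6354 0.0649 0.0914]
 [0.3712 0.0112 1.2089]
 [0.6331 0.0706 0.088 ]
 [0.633  0.0677 0.0886]
 [0.6336 0.065  0.0865]
 [0.6328 0.0711 0.0766]
 [0.6335 0.0683 0.0742]
 [0.6348 0.0657 0.0687]
 [0.6331 0.0717 0.0625]
 [0.6334 0.0689 0.0617]
 [0.6356 0.0664 0.0526]
 [0.6328 0.0693 0.0511]
 [0.3712 0.0112 1.2089]
 [0.3712 0.0112 1.2089]
 [0.3712 0.0112 1.2089]
 [0.3712 0.0112 1.2089]
 [0.3712 0.0112 1.2089]
 [0.3712 0.0112 1.2089]
 [0.3712 0.0112 1.2089]
 [0.3712 0.0112 1.2089]]
```

View pics/wide_top.png

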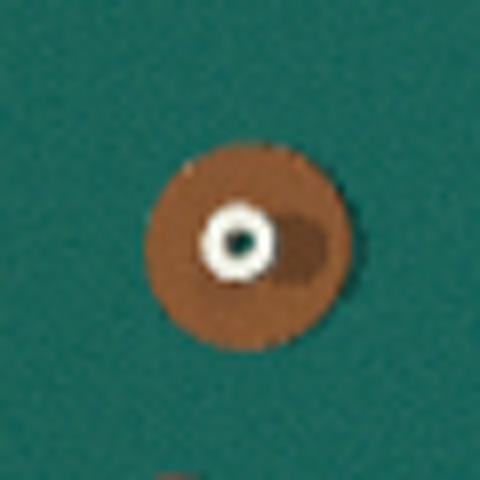

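View pics/foot_top.png

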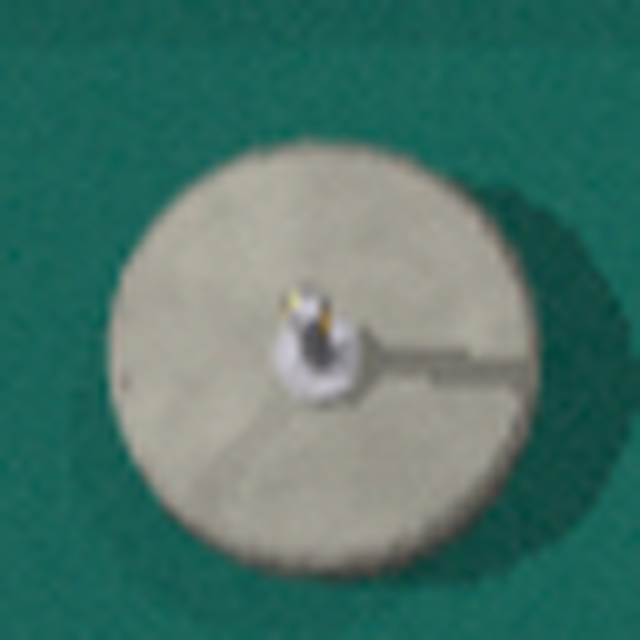

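White on brown confirmed at (161,224): top view puts it at about (0.454, 0.288). Moving above it and squaring the tool to the world axes.

>>> send_rows(targets=[[341, 107, -259, 0, -18.2, 0], [341, 107, -259, 0, -18.2, 0], [341, 107, -259, 0, -18.2, 0], [341, 107, -259, 0, -18.2, 0], [341, 107, -259, 0, -18.2, 0], [341, 107, -259, 0, -18.2, 0], [341, 107, -259, 0, -18.2, 0], [341, 107, -259, 0, -18.2, 0], [341, 107, -259, 0, -18.2, 0], [341, 107, -259, 0, -18.2, 0], [341, 107, -259, 0, -18.2, 0]], jaw=0.5)

```text
clock: 2.78
eef_pos: [0.4535, 0.2896, 0.12]
tool_rot: [[1.0, 0.0, -0.001], [0.001, 0.0, 1.0], [0.0, -1.0, 0.0]]
force: [-1.0, 0.1, -0.1]
finger_gap: 0.0464
```

```bash
cat > look.py <<'E'
import sys
from h import *
n=sys.argv[1]; tgt=sys.argv[2] if len(sys.argv)>2 else None
d=cam('wrist');s=d['s'];cv2.imwrite(f'pics/{n}.png',d['image']);np.savez(f'pics/{n}.npz',image=d['image'],depth=d['depth'],intrinsics=d['intrinsics'],C2W=d['C2W'])
print(s['clock'],s['eef_pos'].round(4),s['tool_rot'].round(3).tolist(),s['force'].round(2),s['finger_gap'])
if tgt:
    z={'wide_mid':.01,'foot_tip':.096}[tgt]
    for a in r.pinpoint(tgt,'wrist')[:3]: print(tgt,a,at_z(d,a['xy'],z).round(4))
E
python3 look.py w1 wide_mid; python3 -c "
from h import *
d=r.get_image('wrist');print(np.round(d['hand_eye'],4).tolist())"
```

```text
2.775 [0.4535 0.2896 0.12  ] [[1.0, 0.0, -0.001], [0.001, 0.0, 1.0], [0.0, -1.0, 0.0]] [-0.97  0.08 -0.06] 0.046401411709892974
wide_mid {'xy': [274.3, 58.9], 'p': 0.88} [0.3289 0.307  0.01  ]
wide_mid {'xy': [120.4, 209.8], 'p': 0.86} [0.4669 0.1569 0.01  ]
wide_mid {'xy': [251.1, 199.1], 'p': 0.63} [0.4557 0.2867 0.01  ]
[[-0.0, 0.9701, 0.2428, -0.0687], [0.0008, -0.2428, 0.9701, -0.1584], [1.0, 0.0002, -0.0008, -0.0008], [0.0, 0.0, 0.0, 1.0]]
```

View pics/w1.png

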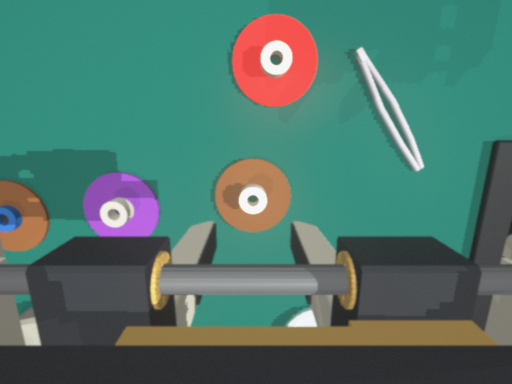

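The wrist view shows the brown white-hub plate at (253,197), the purple one at (121,210) and the red one at (275,60). Next I fit the hub and disc precisely.

```bash
cat > fit.py <<'E'
from h import *
def load(n):
    z=np.load(f'pics/{n}.npz');return {k:z[k] for k in z}
MASK={'wide':lambda H,S,V:(S<70)&(V>150),'middle':lambda H,S,V:(H>18)&(H<36)&(S>140)&(V>120),'narrow':lambda H,S,V:(H>95)&(H<130)&(S>100)&(V>50),
'disc':lambda H,S,V:(H<18)&(S>80)&(V>50)}
def fitpts(d,kind,c,rad,z,up=4):
    im=cv2.resize(d['image'],None,fx=up,fy=up,interpolation=cv2.INTER_CUBIC);hsv=cv2.cvtColor(im,cv2.COLOR_BGR2HSV)
    m=MASK[kind](hsv[...,0].astype(int),hsv[...,1],hsv[...,2]);yy,xx=np.mgrid[:m.shape[0],:m.shape[1]]
    m&=((xx/up-c[0])**2+(yy/up-c[1])**2<rad**2)
    cs,_=cv2.findContours(m.astype(np.uint8),cv2.RETR_CCOMP,1);cs=sorted(cs,key=cv2.contourArea)[::-1]
    out=[]
    for k in cs[:2]:
        p=(k[:,0]+.5)/up-.5
        X=np.array([at_z(d,q,z)[:2] for q in p])
        A=np.c_[2*X,np.ones(len(X))];s=np.linalg.lstsq(A,(X**2).sum(1),rcond=None)[0]
        R=np.sqrt(s[2]+s[0]**2+s[1]**2);res=np.sqrt(np.mean((np.hypot(*(X-s[:2]).T)-R)**2))
        out.append((s[:2].round(4),round(R*2e3,2),round(res*1e3,2)))
    return out
E
python3 - <<'E'
from fit import *
d=load('w1');c=(253,199)
print('hub',fitpts(d,'wide',c,18,.02));print('disc',fitpts(d,'disc',(253,195),45,.004))
crop(d,c,25,'pics/w1c.png',12)
E
```

```text
hub [(array([0.453 , 0.2881]), np.float64(28.36), np.float64(0.44)), (array([0.4528, 0.2881]), np.float64(8.1), np.float64(0.47))]
disc [(array([0.454 , 0.2879]), np.float64(74.99), np.float64(0.14)), (array([0.4572, 0.288 ]), np.float64(30.97), np.float64(0.49))]
```

View pics/w1c.png

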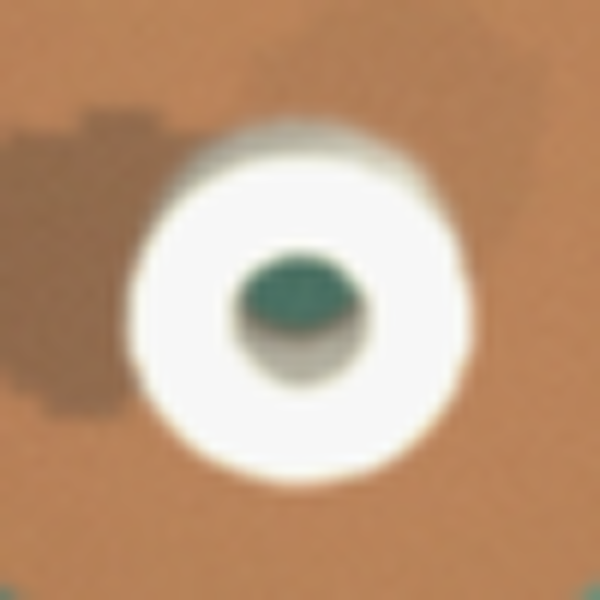

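>>> send_rows(targets=[[0.5, 40, -1.7, 0, 0, 0], [0.5, 80, -1.7, 0, 0, 0], [0.5, 100, -1.7, 0, 0, 0], [0.5, 106, -1.7, 0, 0, 0], [0.5, 106, -1.7, 0, 0, 0]])

```text
clock: 3.55
eef_pos: [0.4546, 0.2878, 0.0146]
tool_rot: [[1.0, 0.001, -0.001], [0.001, 0.0, 1.0], [0.001, -1.0, 0.0]]
force: [0.9, -0.3, 1.0]
finger_gap: 0.0465
```

>>> send_rows(targets=[[0, 0, 0, 0, 0, 0], [0, 0, 0, 0, 0, 0], [0, 0, 0, 0, 0, 0], [0, 0, 0, 0, 0, 0]], jaw=0.2)

```text
clock: 4.05
eef_pos: [0.4549, 0.288, 0.0153]
tool_rot: [[1.0, 0.002, -0.001], [0.001, 0.001, 1.0], [0.002, -1.0, 0.001]]
force: [-0.9, -0.6, 5.8]
finger_gap: 0.0251
```

>>> send_rows(targets=[[0, -10, 0, 0, 0, 0], [0, -50, 0, 0, 0, 0], [0, -100, 0, 0, 0, 0], [35, -140, -35, 0, 0, 0], [80, -175, -75, 0, 0, 0], [125, -185, -115, 0, 0, 0], [165, -185, -155, 0, 0, 0], [200, -185, -195, 0, 0, 0], [222, -185, -215, 0, 0, 0], [227, -185, -219, 0, 0, 0], [227, -185, -219, 0, 0, 0]])

```text
clock: 5.42
eef_pos: [0.6815, 0.0693, 0.2006]
tool_rot: [[1.0, 0.001, -0.001], [0.001, 0.001, 1.0], [0.001, -1.0, 0.001]]
force: [0.2, 0.5, -0.3]
finger_gap: 0.0248
```

```bash
python3 look.py w2 foot_tip
```

```text
5.425 [0.6815 0.0693 0.2006] [[1.0, 0.001, -0.001], [0.001, 0.001, 1.0], [0.001, -1.0, 0.001]] [ 0.19  0.52 -0.33] 0.024793391938455596
foot_tip {'xy': [252.9, 160.0], 'p': 0.61} [0.6448 0.0682 0.096 ]
```

View pics/w2.png

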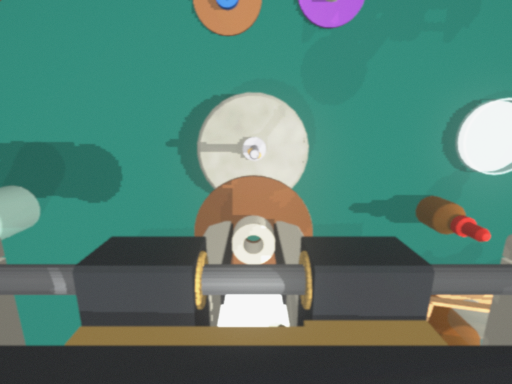

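The plate is held: its hub is at (254,242), and the bore is visible. The rod stands at about (254,152) on the foot. Enlarging both.

Run:
```python
from fit import *
d=load('w2')
crop(d,(254,152),22,'pics/w2a.png',14);crop(d,(254,242),28,'pics/w2b.png',12)
D=d['depth']
for v in range(144,162): print(v,[round(float(D[v,u]),3) for u in range(248,260)])
print('rod tip px for guess',proj(d,(.637,.069,.096)),proj(d,(.64,.068,.03)))
```

```text
144 [0.319, 0.318, 0.317, 0.318, 0.318, 0.318, 0.319, 0.318, 0.319, 0.317, 0.318, 0.319]
145 [0.319, 0.319, 0.318, 0.318, 0.316, 0.31, 0.306, 0.309, 0.31, 0.319, 0.319, 0.319]
146 [0.319, 0.32, 0.319, 0.314, 0.301, 0.296, 0.291, 0.294, 0.298, 0.307, 0.318, 0.32]
147 [0.32, 0.319, 0.319, 0.299, 0.287, 0.282, 0.279, 0.28, 0.284, 0.291, 0.305, 0.32]
148 [0.319, 0.32, 0.268, 0.269, 0.268, 0.27, 0.265, 0.268, 0.271, 0.277, 0.289, 0.321]
149 [0.319, 0.268, 0.267, 0.266, 0.265, 0.261, 0.261, 0.261, 0.262, 0.264, 0.275, 0.318]
150 [0.267, 0.266, 0.266, 0.262, 0.262, 0.26, 0.261, 0.261, 0.261, 0.262, 0.263, 0.319]
151 [0.267, 0.266, 0.263, 0.261, 0.261, 0.26, 0.262, 0.26, 0.262, 0.26, 0.262, 0.27]
152 [0.268, 0.267, 0.262, 0.262, 0.26, 0.26, 0.26, 0.261, 0.26, 0.26, 0.261, 0.262]
153 [0.269, 0.267, 0.262, 0.261, 0.261, 0.261, 0.261, 0.26, 0.262, 0.26, 0.261, 0.261]
154 [0.321, 0.268, 0.263, 0.261, 0.26, 0.261, 0.261, 0.26, 0.262, 0.261, 0.261, 0.263]
155 [0.321, 0.322, 0.262, 0.261, 0.263, 0.261, 0.261, 0.261, 0.261, 0.261, 0.262, 0.261]
156 [0.321, 0.322, 0.263, 0.261, 0.262, 0.262, 0.263, 0.261, 0.261, 0.262, 0.261, 0.263]
157 [0.32, 0.321, 0.321, 0.263, 0.263, 0.262, 0.261, 0.262, 0.262, 0.263, 0.262, 0.268]
158 [0.322, 0.322, 0.322, 0.322, 0.263, 0.262, 0.262, 0.264, 0.262, 0.264, 0.27, 0.269]
159 [0.328, 0.327, 0.323, 0.323, 0.323, 0.323, 0.323, 0.263, 0.323, 0.323, 0.322, 0.328]
160 [0.328, 0.33, 0.329, 0.329, 0.329, 0.328, 0.323, 0.329, 0.329, 0.329, 0.328, 0.327]
161 [0.33, 0.328, 0.33, 0.328, 0.33, 0.329, 0.329, 0.329, 0.328, 0.328, 0.328, 0.329]
rod tip px for guess [253.78923475 151.55172386] [252.75395736 148.83523063]
```

View pics/w2a.png

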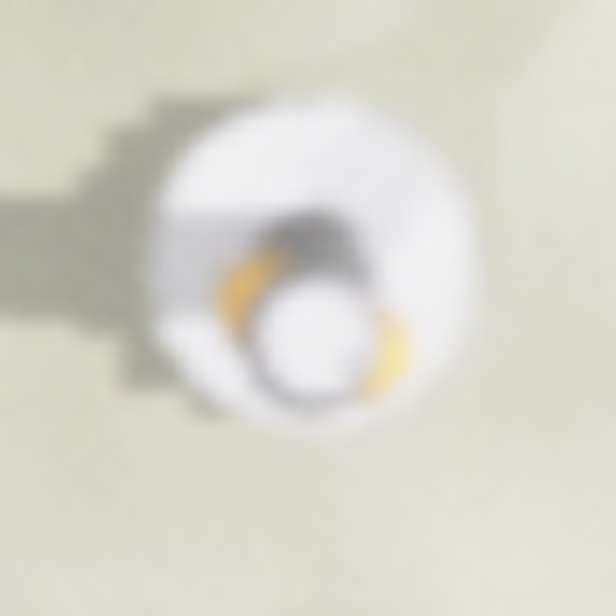

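View pics/w2b.png

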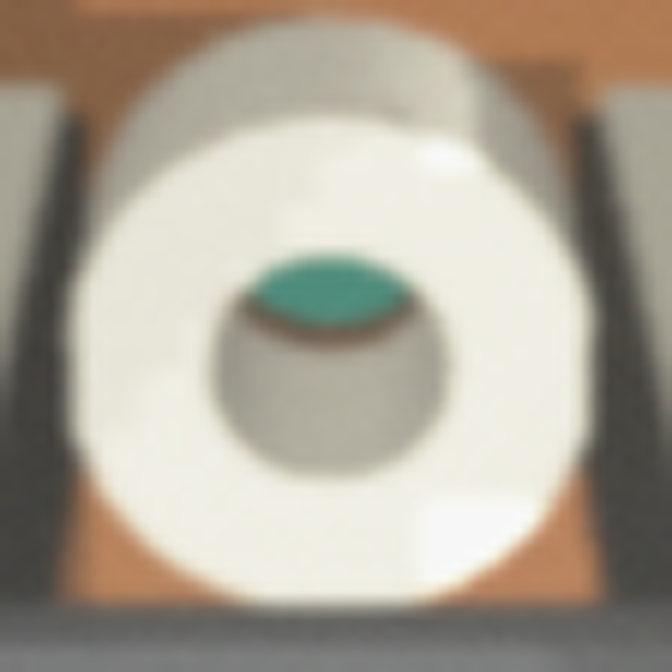

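Run:
```python
from fit import *
d=load('w2')
a=at_z(d,(254.1,153.7),.096);b=at_z(d,(253.1,243.8),.2053);print(a,b,b-[.6815,.0693,.2006],a-b)
print(np.round(at_z(d,(254.1,153.7),.094),4))
print('washer',at_z(d,(232-10+.0+ (315.5/14)+9.5,130+265/14-.5),.036))
from h import *
print('disc',fitpts(d,'disc',(254,205),60,.1893))
```

```text
[0.63897472 0.06929073 0.096     ] [0.68059184 0.06834265 0.2053    ] [-0.00090816 -0.00095735  0.0047    ] [-0.04161713  0.00094809 -0.1093    ]
[0.6392 0.0693 0.094 ]
washer [0.63904411 0.06945536 0.036     ]
disc [(array([0.6687, 0.0685]), np.float64(53.89), np.float64(9.7)), (array([0.698 , 0.0789]), np.float64(7.32), np.float64(1.24))]
```

Run:
```python
from fit import *
d=load('w2')
MASK['foot']=lambda H,S,V:(S<50)&(V>90)
im=d['image'];hsv=cv2.cvtColor(im,cv2.COLOR_BGR2HSV)
# rays from centre, find grey->green/other edge
pts=[]
for a in np.radians(np.arange(150,391,3)):
    for rr in np.arange(48,64,.25):
        u,v=253+rr*np.cos(a),148+rr*np.sin(a)
        p=cv2.getRectSubPix(im,(1,1),(float(u),float(v)))[0,0].astype(int)
        if p[2]<p[1]-25: # greenish
            pts.append((u,v,rr));break
pts=np.array(pts);X=np.array([at_z(d,p[:2],.03)[:2] for p in pts])
from scipy.optimize import least_squares
f=least_squares(lambda s:np.hypot(X[:,0]-s[0],X[:,1]-s[1])-s[2],[.64,.068,.065],loss='soft_l1',f_scale=.0005);print(len(pts),f.x,np.round(f.fun*1e3,1)[::6])
for n,z in(('tip',.096),('washer',.036)):
    pass
print('washer',at_z(d,(232+315.5/14-.5,130+266/14-.5),.036))
```

```text
81 [0.64216562 0.06749976 0.06423124] [-0.1 -0.1  0.5 -0.1  0.1  0.4 -0.3 -0.  -0.3 -0.2  0.4 -0.2 -0.2  0.2]
washer [0.63912419 0.06945549 0.036     ]
```

>>> send_rows(targets=[[-20, 30, 0.6, 0, 0, 0], [-38, 60, 0.6, 0, 0, 0], [-41.9, 80, 0.6, 0, 0, 0], [-41.9, 83, 0.6, 0, 0, 0], [-41.9, 83, 0.6, 0, 0, 0]])

```text
clock: 6.15
eef_pos: [0.6402, 0.0707, 0.1187]
tool_rot: [[1.0, 0.003, -0.002], [0.002, 0.001, 1.0], [0.003, -1.0, 0.001]]
force: [0.1, -0.9, 0.1]
finger_gap: 0.0248
```

>>> send_rows(targets=[[0, 2, 0, 0, 0, 0], [0, 4, 0, 0, 0, 0], [0, 6, 0, 0, 0, 0], [0, 7, 0, 0, 0, 0], [0, 7, 0, 0, 0, 0]])

```text
clock: 6.78
eef_pos: [0.6402, 0.0707, 0.1116]
tool_rot: [[1.0, 0.003, -0.002], [0.002, 0.001, 1.0], [0.003, -1.0, 0.001]]
force: [0.5, 0.2, -0.0]
finger_gap: 0.025
```

>>> send_rows(targets=[[-0.5, 0, -0.6, 0, 0, 0], [-0.5, 1.5, -0.6, 0, 0, 0], [-0.5, 3, -0.6, 0, 0, 0], [-0.5, 4, -0.6, 0, 0, 0], [-0.5, 4, -0.6, 0, 0, 0]])

```text
clock: 7.4
eef_pos: [0.6396, 0.0701, 0.1074]
tool_rot: [[1.0, 0.003, -0.002], [0.002, 0.001, 1.0], [0.003, -1.0, 0.001]]
force: [0.9, 0.5, -0.1]
finger_gap: 0.0247
```

No contact with the underside at about 92 mm, so it is over the tip. Next I ease onto the balls.

>>> send_rows(targets=[[0, 1.5, 0, 0, 0, 0], [0, 3, 0, 0, 0, 0], [0, 4, 0, 0, 0, 0], [0, 4, 0, 0, 0, 0]])

```text
clock: 7.9
eef_pos: [0.6397, 0.0701, 0.1036]
tool_rot: [[1.0, 0.003, -0.002], [0.002, 0.001, 1.0], [0.003, -1.0, 0.001]]
force: [0.6, 0.2, 0.7]
finger_gap: 0.0248
```

>>> send_rows(targets=[[0, 1, 0, 0, 0, 0], [0, 2, 0, 0, 0, 0], [0, 3, 0, 0, 0, 0], [0, 3, 0, 0, 0, 0]])

```text
clock: 8.4
eef_pos: [0.6396, 0.0701, 0.1001]
tool_rot: [[1.0, 0.002, -0.002], [0.002, 0.001, 1.0], [0.002, -1.0, 0.001]]
force: [1.5, 0.8, -1.1]
finger_gap: 0.0252
```

```bash
python3 look.py w3;python3 -c "
from fit import *
d=load('w3');crop(d,(254,235),45,'pics/w3c.png',8)"
```

```text
8.4 [0.6396 0.0701 0.1001] [[1.0, 0.002, -0.002], [0.002, 0.001, 1.0], [0.002, -1.0, 0.001]] [ 1.52  0.82 -1.12] 0.02522607944374545
```

View pics/w3c.png

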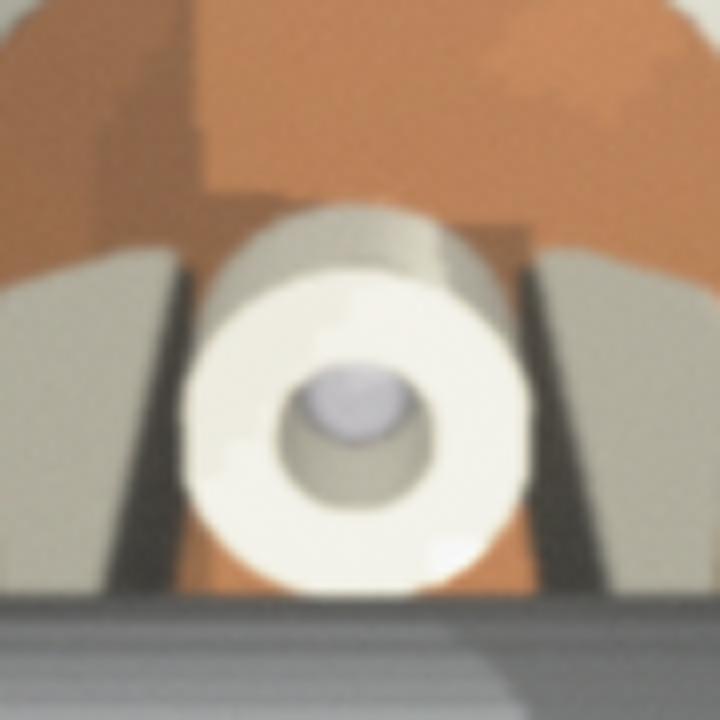

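The rod tip shows inside the bore, so it is threaded. Lowering.

>>> send_rows(targets=[[0, 4, 0, 0, 0, 0], [0, 8, 0, 0, 0, 0], [0, 12, 0, 0, 0, 0], [0, 16, 0, 0, 0, 0], [0, 20, 0, 0, 0, 0]])

```text
clock: 9.07
eef_pos: [0.6394, 0.0701, 0.0795]
tool_rot: [[1.0, 0.002, -0.002], [0.002, 0.001, 1.0], [0.002, -1.0, 0.001]]
force: [-0.2, 0.3, -0.6]
finger_gap: 0.0253
```

>>> send_rows(targets=[[0, 5, 0, 0, 0, 0], [0, 10, 0, 0, 0, 0], [0, 15, 0, 0, 0, 0], [0, 20, 0, 0, 0, 0], [0, 23, 0, 0, 0, 0], [0, 25, 0, 0, 0, 0]])

```text
clock: 9.82
eef_pos: [0.6394, 0.0701, 0.0543]
tool_rot: [[1.0, 0.002, -0.002], [0.002, 0.001, 1.0], [0.002, -1.0, 0.001]]
force: [-0.6, -1.3, -0.1]
finger_gap: 0.0249
```

>>> send_rows(targets=[[0, 1, 0, 0, 0, 0], [0, 2, 0, 0, 0, 0], [0, 3, 0, 0, 0, 0], [0, 4, 0, 0, 0, 0], [0, 4, 0, 0, 0, 0]])

```text
clock: 10.45
eef_pos: [0.6397, 0.0702, 0.0513]
tool_rot: [[1.0, 0.002, -0.002], [0.002, 0.001, 1.0], [0.002, -1.0, 0.001]]
force: [-3.5, -0.7, 7.0]
finger_gap: 0.0251
```

Seated at exactly the expected height with 7 N. Releasing and moving to the yellow plate.

>>> send_rows(targets=[[0, 0, 0, 0, 0, 0], [0, -0.5, 0, 0, 0, 0], [0, -0.5, 0, 0, 0, 0]], jaw=0.5)

```text
clock: 10.82
eef_pos: [0.6397, 0.0702, 0.0517]
tool_rot: [[1.0, 0.002, -0.002], [0.002, 0.001, 1.0], [0.002, -1.0, 0.001]]
force: [0.1, -0.8, -0.2]
finger_gap: 0.0457
```

>>> send_rows(targets=[[0, -20, 0, 0, 0, 0], [0, -60, 0, 0, 0, 0], [0, -60, 0, 0, 0, 0]])

```text
clock: 11.2
eef_pos: [0.6412, 0.0702, 0.1166]
tool_rot: [[1.0, 0.008, -0.002], [0.002, 0.002, 1.0], [0.008, -1.0, 0.002]]
force: [0.3, -0.3, -0.1]
finger_gap: 0.0466
```

```bash
python3 look.py w4;python3 -c "
from fit import *
d=load('w4');crop(d,(254,235),50,'pics/w4c.png',8)"
```

```text
11.2 [0.6412 0.0702 0.1166] [[1.0, 0.008, -0.002], [0.002, 0.002, 1.0], [0.008, -1.0, 0.002]] [ 0.32 -0.34 -0.12] 0.0466195350178055
```

View pics/w4c.png

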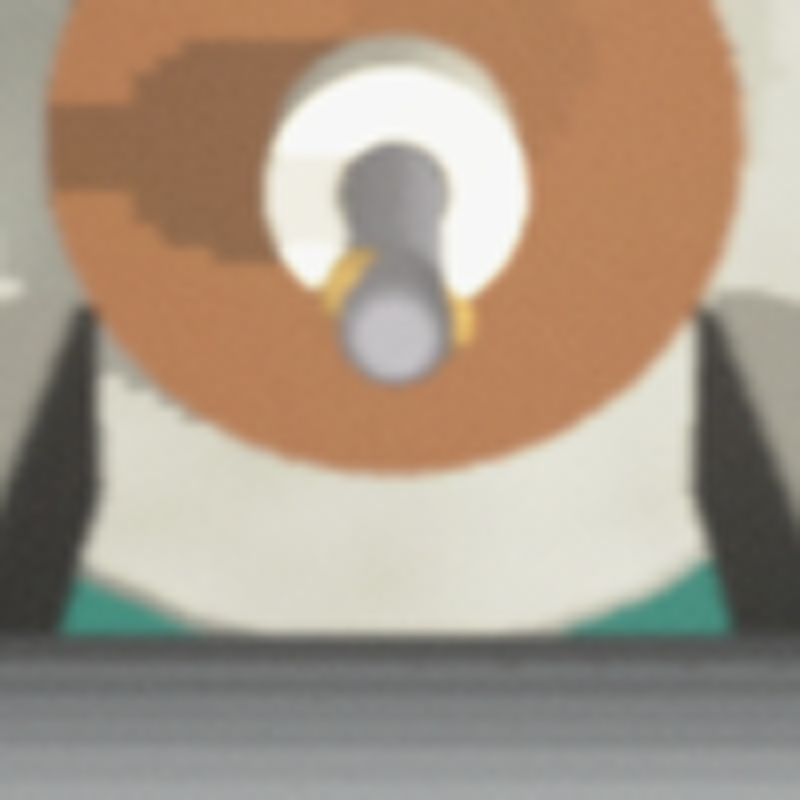

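White plate is home on the washer, with the rod and balls free above it (tip at 253,226). Going on to the yellow.

>>> send_rows(targets=[[-25, -10, -40, 0, 0, 0], [-65, -10, -88, 0, 0, 0], [-95, -10, -140, 0, 0, 0.4], [-125, -10, -190, 0, 0, 0.4], [-155, -5, -240, 0, 0, 0.4], [-185, -3, -285, 0, 0, 0.4], [-195, -3, -304, 0, 0, 0.4], [-195, -3, -304, 0, 0, 0.4], [-195, -3, -304, 0, 0, 0.4]])

```text
clock: 12.38
eef_pos: [0.4462, -0.2337, 0.1156]
tool_rot: [[1.0, -0.001, -0.002], [0.002, 0.002, 1.0], [-0.001, -1.0, 0.002]]
force: [-0.6, -0.6, 0.2]
finger_gap: 0.0466
```

```bash
python3 look.py y1
python3 - <<'E'
from fit import *
d=load('y1');c=proj(d,(.446,-.234,.016));print(c)
print('hub',fitpts(d,'middle',c,20,.016));print('disc',fitpts(d,'disc',proj(d,(.446,-.234,.004)),48,.004))
E
```

```text
12.375 [ 0.4462 -0.2337  0.1156] [[1.0, -0.001, -0.002], [0.002, 0.002, 1.0], [-0.001, -1.0, 0.002]] [-0.59 -0.58  0.18] 0.04656897592272364
[253.61153801 199.56486674]
hub [(array([ 0.4458, -0.2336]), np.float64(27.64), np.float64(0.29)), (array([ 0.445 , -0.2336]), np.float64(9.51), np.float64(0.35))]
disc [(array([ 0.4463, -0.2338]), np.float64(74.98), np.float64(0.16)), (array([ 0.4489, -0.2335]), np.float64(29.76), np.float64(0.31))]
```

View pics/y1.png

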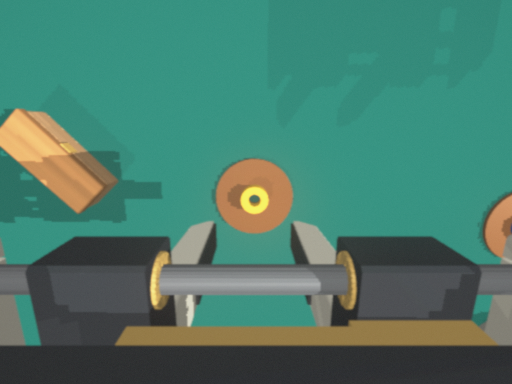

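>>> send_rows(targets=[[0, 40, 0, 0, 0, 0], [0, 80, 0, 0, 0, 0], [0, 98, 0, 0, 0, 0], [0, 102, 0, 0, 0, 0], [0, 102, 0, 0, 0, 0]])

```text
clock: 13.05
eef_pos: [0.4468, -0.2334, 0.0146]
tool_rot: [[1.0, -0.0, -0.003], [0.003, 0.001, 1.0], [-0.0, -1.0, 0.001]]
force: [-0.6, 0.1, -0.2]
finger_gap: 0.0462
```

>>> send_rows(targets=[[0, 0, 0, 0, 0, 0], [0, 0, 0, 0, 0, 0], [0, 0, 0, 0, 0, 0], [0, 0, 0, 0, 0, 0]], jaw=0.2)

```text
clock: 13.55
eef_pos: [0.4471, -0.2336, 0.0153]
tool_rot: [[1.0, 0.0, -0.003], [0.003, 0.001, 1.0], [0.0, -1.0, 0.001]]
force: [-1.0, 0.6, 6.7]
finger_gap: 0.0249
```

>>> send_rows(targets=[[0, -10, 0, 0, 0, 0], [0, -55, 0, 0, 0, 0], [5, -110, 15, 0, 0, 0], [35, -135, 60, 0, 0, 0], [65, -135, 110, 0, 0, 0], [98, -135, 160, 0, 0, 0], [130, -135, 210, 0, 0, 0], [160, -135, 255, 0, 0, 0], [182, -135, 290, 0, 0, 0], [191.5, -125, 303.6, 0, 0, 0], [191.5, -110, 303.6, 0, 0, 0], [191.5, -103, 303.6, 0, 0, 0], [191.5, -103, 303.6, 0, 0, 0]])

```text
clock: 15.18
eef_pos: [0.637, 0.0694, 0.118]
tool_rot: [[1.0, -0.001, -0.002], [0.002, 0.001, 1.0], [-0.001, -1.0, 0.001]]
force: [-0.3, 0.6, 0.5]
finger_gap: 0.0247
```

```bash
python3 look.py y2;python3 -c "
from fit import *
d=load('y2');crop(d,(254,235),50,'pics/y2c.png',8)"
```

```text
15.175 [0.637  0.0694 0.118 ] [[1.0, -0.001, -0.002], [0.002, 0.001, 1.0], [-0.001, -1.0, 0.001]] [-0.32  0.62  0.47] 0.024671093849159855
```

View pics/y2c.png

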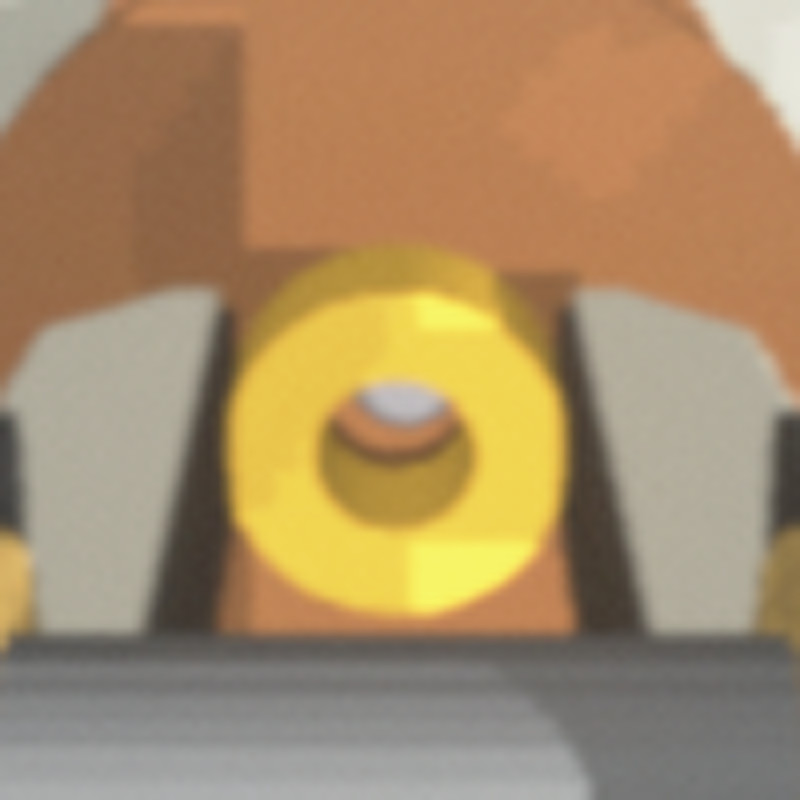

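The rod tip shows through the yellow bore at (400,400) of the crop. I need +2.6 mm in x and +0.7 mm in y to match the previous rod position.

>>> send_rows(targets=[[2.6, 0, 0.7, 0, 0, 0], [2.6, 1, 0.7, 0, 0, 0], [2.6, 3, 0.7, 0, 0, 0], [2.6, 5, 0.7, 0, 0, 0], [2.6, 5.5, 0.7, 0, 0, 0]])

```text
clock: 15.85
eef_pos: [0.6398, 0.0703, 0.1129]
tool_rot: [[1.0, -0.0, -0.002], [0.002, 0.001, 1.0], [-0.0, -1.0, 0.001]]
force: [0.6, 0.3, -0.2]
finger_gap: 0.0247
```

>>> send_rows(targets=[[0, 1, 0, 0, 0, 0], [0, 2, 0, 0, 0, 0], [0, 3.5, 0, 0, 0, 0], [0, 4.5, 0, 0, 0, 0], [0, 4.5, 0, 0, 0, 0]])

```text
clock: 16.48
eef_pos: [0.6398, 0.0703, 0.1083]
tool_rot: [[1.0, -0.0, -0.002], [0.002, 0.001, 1.0], [-0.0, -1.0, 0.001]]
force: [0.1, -0.2, -0.4]
finger_gap: 0.0247
```

>>> send_rows(targets=[[0, 1, 0, 0, 0, 0], [0, 2, 0, 0, 0, 0], [0, 3, 0, 0, 0, 0], [0, 4, 0, 0, 0, 0]])

```text
clock: 16.98
eef_pos: [0.6398, 0.0703, 0.1043]
tool_rot: [[1.0, -0.0, -0.002], [0.002, 0.001, 1.0], [-0.0, -1.0, 0.001]]
force: [0.3, -0.2, 0.9]
finger_gap: 0.0248
```

>>> send_rows(targets=[[0, 1, 0, 0, 0, 0], [0, 2, 0, 0, 0, 0], [0, 3, 0, 0, 0, 0], [0, 4, 0, 0, 0, 0]])

```text
clock: 17.48
eef_pos: [0.6398, 0.0703, 0.1001]
tool_rot: [[1.0, -0.0, -0.002], [0.002, 0.001, 1.0], [-0.0, -1.0, 0.001]]
force: [1.4, -0.0, 0.8]
finger_gap: 0.0246
```

>>> send_rows(targets=[[0, 4, 0, 0, 0, 0], [0, 8, 0, 0, 0, 0], [0, 12, 0, 0, 0, 0], [0, 16, 0, 0, 0, 0], [0, 20, 0, 0, 0, 0]])

```text
clock: 18.1
eef_pos: [0.6395, 0.0703, 0.0795]
tool_rot: [[1.0, -0.001, -0.002], [0.002, 0.001, 1.0], [-0.001, -1.0, 0.001]]
force: [-0.4, 0.1, 0.3]
finger_gap: 0.0248
```

>>> send_rows(targets=[[0, 3, 0, 0, 0, 0], [0, 5, 0, 0, 0, 0], [0, 7, 0, 0, 0, 0], [0, 8, 0, 0, 0, 0], [0, 9, 0, 0, 0, 0], [0, 9.5, 0, 0, 0, 0], [0, 9.5, 0, 0, 0, 0]])

```text
clock: 18.98
eef_pos: [0.64, 0.0703, 0.0713]
tool_rot: [[1.0, 0.0, -0.002], [0.002, 0.001, 1.0], [0.0, -1.0, 0.001]]
force: [-3.5, -0.6, 9.7]
finger_gap: 0.0246
```

Seated at the expected 71.3 mm TCP height with 10 N. Releasing and moving to blue.

>>> send_rows(targets=[[0, 0, 0, 0, 0, 0], [0, -0.5, 0, 0, 0, 0], [0, -0.5, 0, 0, 0, 0]], jaw=0.5)

```text
clock: 19.35
eef_pos: [0.6399, 0.0704, 0.0717]
tool_rot: [[1.0, 0.0, -0.002], [0.002, 0.001, 1.0], [0.0, -1.0, 0.001]]
force: [0.1, -0.3, 0.3]
finger_gap: 0.0459
```

>>> send_rows(targets=[[0, -15, 0, 0, 0, 0], [0, -45, 0, 0, 0, 0], [0, -47, 0, 0, 0, 0]])

```text
clock: 19.73
eef_pos: [0.6411, 0.0704, 0.1221]
tool_rot: [[1.0, 0.004, -0.002], [0.002, 0.001, 1.0], [0.004, -1.0, 0.001]]
force: [0.3, -0.4, -0.6]
finger_gap: 0.0466
```

```bash
python3 look.py y4;python3 -c "
from fit import *
d=load('y4');crop(d,(254,235),50,'pics/y4c.png',8)"
```

```text
19.725 [0.6411 0.0704 0.1221] [[1.0, 0.004, -0.002], [0.002, 0.001, 1.0], [0.004, -1.0, 0.001]] [ 0.27 -0.45 -0.58] 0.0466258511254726
```

View pics/y4c.png

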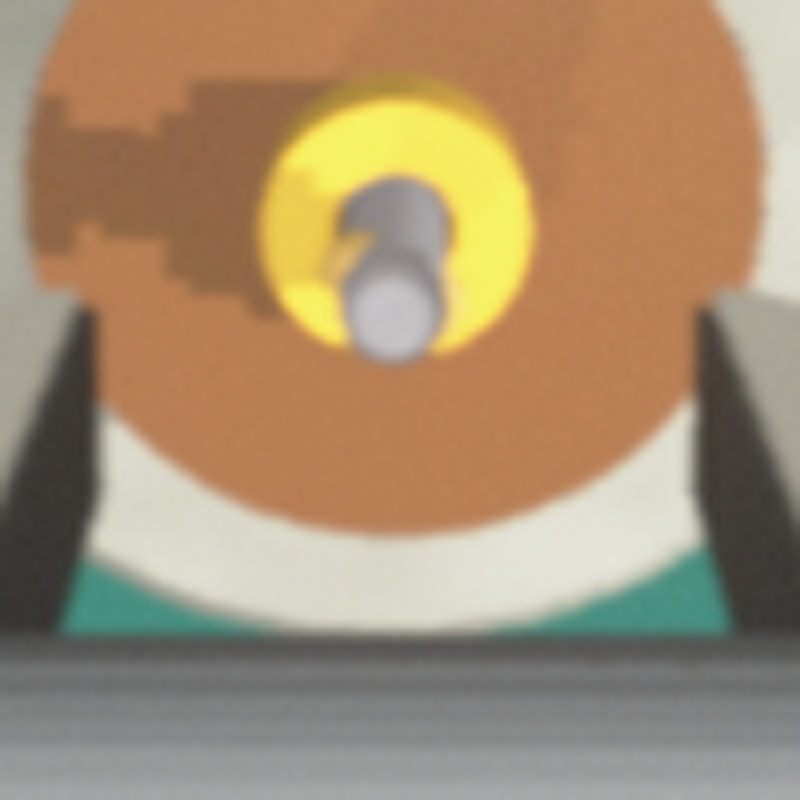

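Yellow is home on the white plate. Blue is at about (0.475, 0.039).

>>> send_rows(targets=[[-30, -8, -4, 0, 0, 0], [-80, -5, -15, 0, 0, 0], [-130, 0, -25, 0, 0, 0.1], [-160, 3, -31, 0, 0, 0.1], [-166, 3, -31.5, 0, 0, 0.1], [-166, 3, -31.5, 0, 0, 0.1]])

```text
clock: 20.52
eef_pos: [0.475, 0.0386, 0.1174]
tool_rot: [[1.0, 0.002, -0.002], [0.002, 0.001, 1.0], [0.002, -1.0, 0.001]]
force: [0.7, -0.2, -0.1]
finger_gap: 0.0464
```

```bash
python3 look.py b1
python3 - <<'E'
from fit import *
d=load('b1');c=proj(d,(.475,.039,.012));print(c)
print('hub',fitpts(d,'narrow',c,20,.012));print('disc',fitpts(d,'disc',proj(d,(.475,.039,.004)),48,.004))
E
```

```text
20.525 [0.475  0.0386 0.1174] [[1.0, 0.002, -0.002], [0.002, 0.001, 1.0], [0.002, -1.0, 0.001]] [ 0.69 -0.22 -0.05] 0.0463876972617893
[254.4363523  197.93604453]
hub [(array([0.4758, 0.0394]), np.float64(25.6), np.float64(0.19)), (array([0.476 , 0.0396]), np.float64(9.88), np.float64(0.11))]
disc [(array([0.4762, 0.0393]), np.float64(75.03), np.float64(0.15)), (array([0.4779, 0.0395]), np.float64(29.41), np.float64(0.18))]
```

View pics/b1.png

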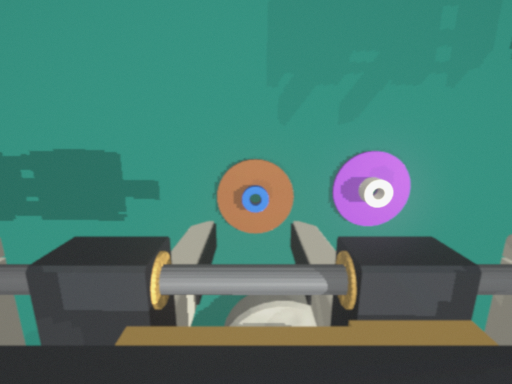

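>>> send_rows(targets=[[1.2, 40, 0.7, 0, 0, 0], [1.2, 80, 0.7, 0, 0, 0], [1.2, 100, 0.7, 0, 0, 0], [1.2, 104.3, 0.7, 0, 0, 0], [1.2, 104.3, 0.7, 0, 0, 0]])

```text
clock: 21.2
eef_pos: [0.4773, 0.0396, 0.0131]
tool_rot: [[1.0, 0.001, -0.002], [0.002, 0.001, 1.0], [0.001, -1.0, 0.001]]
force: [-0.1, -0.3, -0.3]
finger_gap: 0.0465
```

>>> send_rows(targets=[[0, 0, 0, 0, 0, 0], [0, 0, 0, 0, 0, 0], [0, 0, 0, 0, 0, 0], [0, 0, 0, 0, 0, 0]], jaw=0.2)

```text
clock: 21.7
eef_pos: [0.4775, 0.0396, 0.0132]
tool_rot: [[1.0, 0.001, -0.002], [0.002, 0.001, 1.0], [0.001, -1.0, 0.001]]
force: [-0.4, 0.3, 1.0]
finger_gap: 0.0246
```

>>> send_rows(targets=[[0, -10, 0, 0, 0, 0], [0, -55, 0, 0, 0, 0], [5, -105, 2, 0, 0, 0], [40, -125, 10, 0, 0, 0], [90, -125, 20, 0, 0, 0], [135, -125, 28, 0, 0, 0], [160, -122, 30.7, 0, 0, 0], [164, -110, 30.7, 0, 0, 0], [164, -104, 30.7, 0, 0, 0], [164, -104, 30.7, 0, 0, 0]])

```text
clock: 22.95
eef_pos: [0.6403, 0.0704, 0.1171]
tool_rot: [[1.0, 0.0, -0.002], [0.002, 0.001, 1.0], [0.0, -1.0, 0.001]]
force: [0.1, -0.4, 0.1]
finger_gap: 0.0245
```

```bash
python3 look.py b2;python3 -c "
from fit import *
d=load('b2');crop(d,(254,235),50,'pics/b2c.png',8)"
```

```text
22.95 [0.6403 0.0704 0.1171] [[1.0, 0.0, -0.002], [0.002, 0.001, 1.0], [0.0, -1.0, 0.001]] [ 0.09 -0.36  0.14] 0.024455152729096933
```

View pics/b2c.png

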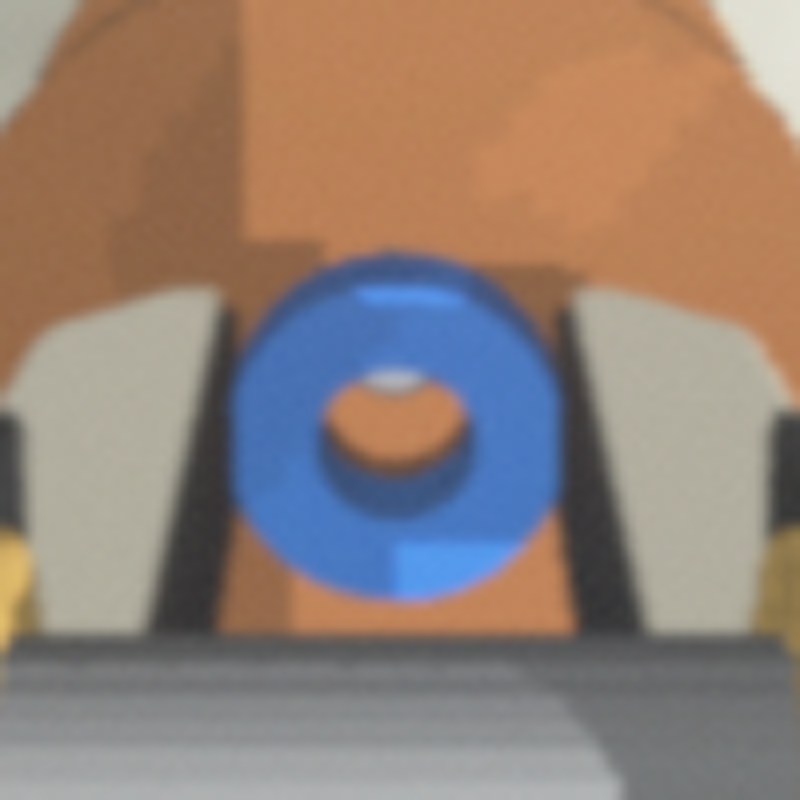

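On target; the rod tip is visible through the blue bore at (395,380). Lowering.

>>> send_rows(targets=[[0, 3, 0, 0, 0, 0], [0, 6, 0, 0, 0, 0], [0, 8, 0, 0, 0, 0], [0, 10, 0, 0, 0, 0], [0, 10.5, 0, 0, 0, 0]])

```text
clock: 23.62
eef_pos: [0.6405, 0.0704, 0.107]
tool_rot: [[1.0, 0.001, -0.002], [0.002, 0.001, 1.0], [0.001, -1.0, 0.001]]
force: [0.0, -0.2, -0.1]
finger_gap: 0.0249
```

>>> send_rows(targets=[[0, 1, 0, 0, 0, 0], [0, 2, 0, 0, 0, 0], [0, 3, 0, 0, 0, 0], [0, 4, 0, 0, 0, 0]])

```text
clock: 24.12
eef_pos: [0.6405, 0.0705, 0.103]
tool_rot: [[1.0, 0.001, -0.002], [0.002, 0.001, 1.0], [0.001, -1.0, 0.001]]
force: [-0.2, -0.3, -0.3]
finger_gap: 0.0249
```

>>> send_rows(targets=[[0, 1, 0, 0, 0, 0], [0, 2, 0, 0, 0, 0], [0, 3, 0, 0, 0, 0], [0, 4, 0, 0, 0, 0]])

```text
clock: 24.62
eef_pos: [0.6405, 0.0704, 0.0989]
tool_rot: [[1.0, 0.001, -0.002], [0.002, 0.001, 1.0], [0.001, -1.0, 0.001]]
force: [-1.8, 0.5, 1.3]
finger_gap: 0.0245
```

>>> send_rows(targets=[[0, 2, 0, 0, 0, 0], [0, 4, 0, 0, 0, 0], [0, 6, 0, 0, 0, 0], [0, 8, 0, 0, 0, 0], [0, 10, 0, 0, 0, 0], [0, 11, 0, 0, 0, 0]])

```text
clock: 25.38
eef_pos: [0.6404, 0.0704, 0.0874]
tool_rot: [[1.0, 0.0, -0.002], [0.002, 0.001, 1.0], [0.0, -1.0, 0.001]]
force: [-0.5, -1.5, -1.0]
finger_gap: 0.0247
```

>>> send_rows(targets=[[0, 1, 0, 0, 0, 0], [0, 2, 0, 0, 0, 0], [0, 3, 0, 0, 0, 0], [0, 4, 0, 0, 0, 0], [0, 4, 0, 0, 0, 0]])

```text
clock: 26.0
eef_pos: [0.641, 0.0705, 0.0851]
tool_rot: [[1.0, 0.002, -0.002], [0.002, 0.001, 1.0], [0.002, -1.0, 0.001]]
force: [-3.8, -0.0, 12.4]
finger_gap: 0.0244
```

Seated at 85.1 mm (85.2 expected), 12 N. Release, lift, check.

>>> send_rows(targets=[[0, 0, 0, 0, 0, 0], [0, -0.5, 0, 0, 0, 0], [0, -0.5, 0, 0, 0, 0]], jaw=0.5)

```text
clock: 26.38
eef_pos: [0.6409, 0.0705, 0.0854]
tool_rot: [[1.0, 0.002, -0.002], [0.002, 0.001, 1.0], [0.002, -1.0, 0.001]]
force: [-0.5, -0.4, -0.5]
finger_gap: 0.0455
```

>>> send_rows(targets=[[0, -10, 0, 0, 0, 0], [0, -40, 0, 0, 0, 0], [0, -80, 0, 0, 0, 0], [-40, -90, 0, 0, 0, 0], [-90, -90, 0, 0, 0, 0], [-100, -90, 0, 0, 0, 0], [-100, -90, 0, 0, 0, 0], [-100, -90, 0, 0, 0, 0]])

```text
clock: 27.38
eef_pos: [0.5415, 0.0702, 0.1753]
tool_rot: [[1.0, 0.002, -0.002], [0.002, 0.001, 1.0], [0.002, -1.0, 0.001]]
force: [-0.0, -0.2, -0.0]
finger_gap: 0.0462
```

```bash
python3 look.py b3
python3 - <<'E'
from h import *
d=cam('scene');c=proj(d,(.64,.069,.06));x,y=map(int,c)
cv2.imwrite('pics/s3.png',np.hstack([cv2.resize(d['image'][y-40:y+40,x-40:x+40],(480,480),interpolation=cv2.INTER_CUBIC)]))
t=cam('top');cv2.imwrite('pics/t3.png',t['image'])
for n,d in(('top',t),('scene',d)):
    D=d['depth'];K=np.array(d['intrinsics']);u,v=np.meshgrid(np.arange(512),np.arange(384))
    P=np.stack([(u-K[0,2])/K[0,0]*D,(v-K[1,2])/K[1,1]*D,D],-1)@d['C2W'][:3,:3].T+d['C2W'][:3,3]
    hsv=cv2.cvtColor(d['image'],cv2.COLOR_BGR2HSV);H,S,V=[hsv[...,i].astype(int) for i in range(3)]
    near=(np.hypot(P[...,0]-.64,P[...,1]-.069)<.045)&(D>0)
    for k,m in(('blue',(H>95)&(H<130)&(S>110)),('brown',(H<18)&(S>80)),('yellow',(H>20)&(H<35)&(S>120))):
        z=P[...,2][m&near];print(n,k,len(z),np.percentile(z,[5,50,95]).round(4) if len(z) else '')
E
```

```text
27.375 [0.5415 0.0702 0.1753] [[1.0, 0.002, -0.002], [0.002, 0.001, 1.0], [0.002, -1.0, 0.001]] [-0.02 -0.15 -0.  ] 0.04619107765483046
top blue 0 
top brown 0 
top yellow 0 
scene blue 37 [0.0782 0.0834 0.0859]
scene brown 632 [0.0388 0.0739 0.0778]
scene yellow 0
```

View pics/s3.png

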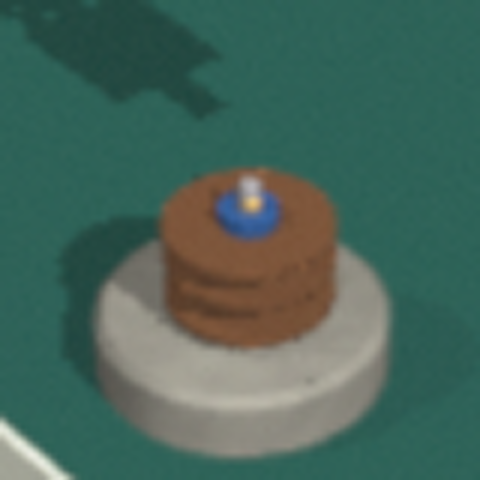

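View pics/t3.png

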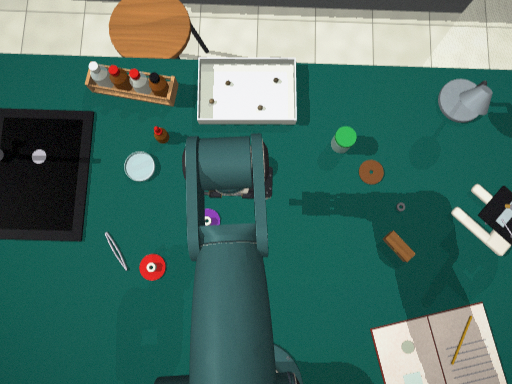

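The scene crop shows the stack level, with the blue hub on top at (248,212) and a ball standing out above it. Hub top reads about 83.4 mm against the nominal 84. The bystanders I can see in the top view have not moved. Handing in.

```bash
python3 -c "
from rig import r
print(r.sign_off())"
```

```text
the job is handed in; nothing more can be done
None
```

The stack is built and handed in at about 27.5 s of the 72 s allowed: white-hub plate first, then yellow, then blue on top.

- **Seating:** each plate came to rest at the tool height expected for undersides at 36, 56 and 72 mm, to within 0.1 mm. The seating forces I read were 7, 10 and 12 N, well under the 40 N limit.
- **Final look:** the scene camera shows a level stack with a spring ball visible above the blue hub. The blue hub's top measured about 83.4 mm against 84 mm nominal. The gripper was clear and read no force.
- **Bystanders:** in the last top picture the spare disc, spacer, dropper bottle, jar, dish, slide box and forceps looked in place. I compared this by eye, not by measurement.
- **Checks that failed or disagreed:**
  - The top camera could not measure the finished stack because the arm was in the way.
  - The top and wrist cameras differed by about 2 mm on the foot's position, so I aligned the bores to the rod by how the wrist camera saw the two relative to each other.
  - I never read the 5 to 12 N expected when riding over the balls. Forces were only read at the end of each move, and none of those passed 2 N on the way down.

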